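Set the swing-arm gauge over the stepped hub

TASK

On the blue gauging fixture, push the gauge's long swing arm round with a fingertip until the stylus at its end stands over the middle of the stepped round hub (not the ring or the square block). Then push the short lowering lever clockwise, seen from above, all the way to its stop, so that the arm sinks and its stylus comes down onto the hub. Lift nothing, leave all the workpieces where they stand, and finish with the hand clear.

Things in the scene. Friction and masses are not known exactly. Their poses are not given: they have to be found in the camera images.
- fixture: Fixed blue steel plate, 310 x 410 mm, top at z = 12 mm. Origin at table height under the swing arm's pivot axis; x axis along the swing arm when joint swing_arm is 0, z up. Lever post at x = -20, y = 140 mm. Three flat nest pads 160 mm from the pivot axis, at -0.75, 0 and 0.75 rad from x, each with a workpiece within 3 mm in x and y. Fixed black rest block, 14 mm high, at x = 190, y = -120 mm.
- swing_arm (a joint): Swing arm's angle, rad: 0 = along the fixture's x axis, growing counter-clockwise seen from above; stops at -1.9 and 1.1; starts at -1.65 to -1.2, clockwise of all nests. Aluminium bar 14 mm wide, z = 86 to 110 mm with the lever at 0, reaching 170 mm from the axis. Friction 0.25 N m (2.3 N at 110 mm); stays where left. A 60 mm round dial, face up, lies over the pivot, 15 mm above the bar.
- pivot (a point): Point on the swing arm's pivot axis at the height of the bar's top face (z = 110 mm with the lever at 0, 102 mm with it at its stop).
- bar_mid (a point): Point on the centre line of the bar's top face, 110 mm from the pivot axis: a good place to push on the bar's side.
- stylus_tip (a point): Lowest point of the steel stylus (ball 10 mm across on an 8 mm rod) hanging from the swing arm on the bar's centre line, 160 mm from the pivot axis, in a 22 mm round holder. z = 58 mm with the lever at 0; the whole arm with the stylus sinks 6.2 mm per rad of lever, so at the start the tip clears the workpieces' tops (z = 52 mm) by 3.8 to 6 mm.
- stylus: The stylus itself; origin at its tip (same point as stylus_tip). It springs up to 6 mm up into its holder, with 1 to 2 N when it lands on a workpiece.
- lever (a joint): Turn of the short lowering lever about its vertical axis, rad, growing clockwise seen from above. At value q it points 1.8 - q rad counter-clockwise from the fixture's x axis. It starts at 0 to 0.35; its stop is at 1.3 (stylus down). Friction 0.12 N m (2 N near its end); it stays where it is left. The lever itself does not sink.
- lever_pivot (a point): Point on the lever's axis, at z = 110 mm; the lever's dark steel bar is 14 mm wide, from z = 88 to 108 mm.
- lever_end (a point): Top centre of the lever's round black end knob, 20 mm across, 80 mm from the lever's axis; the knob spans z = 86 to 110 mm.
- stepped_hub: Loose steel workpiece in one of the three nests, the target: a round flange 50 mm across and 14 mm high with a narrower solid round boss 30 mm across on top, 40 mm high in all. Origin at the centre of its underside (z = 12 mm), z up.
- ring_part: Loose steel ring in another nest, 48 mm outside, 28 mm hole, 40 mm high; origin at the centre of its underside. Leave alone.
- block_part: Loose steel block in the third nest, 40 x 40 x 40 mm; origin at the centre of its underside. Leave alone.
- master: Loose small steel cylinder, 28 mm across, 30 mm high, standing near the far left corner of the plate; origin at the centre of its underside. Leave alone.
Mind the look-alikes: they are no part of the job. What is shaped like the stepped_hub but pink is not meant.

How it is judged:
By the outcome, as a careful person would: the job done as asked, in the order asked, and still so for the second after the job is handed in, with the robot touching nothing.
It also fails if it takes over 64 s, if anything falls off the work surface, if the arm or the gripper's body presses on something with over 40 N, if the wrist force passes 120 N, or if a joint passes its speed limit or range.

ROBOT

A 7-joint arm with a two-finger parallel gripper is mounted at the origin on the work surface. World frame = base frame: x ahead of the robot, y to its left, z up, the work surface at z = 0. Lengths are in m, angles in rad, forces in N, time in s.
With the tool pointing down it reaches from about 0.425 to 0.825 m from the base axis. Payload 3.6 kg.
Tool frame: the origin (TCP) lies midway between the tips of the shut fingers; the grasp point (between the pads) lies 19 mm behind it; z points along the fingers, y is the line along which they close (so a half turn about z gives the same grasp; the last joint's range is limited). The gripper opens to 93 mm and grips with 3 to 60 N. Pads are 15 mm wide; open, the fingers measure 128 mm over their backs; the gripper's body (75 mm by 188 mm) begins 65 mm behind the grasp point.
Start: joints at [1.163, 0.615, -0.013, 1.423, 0.008, 1.103, -0.04], TCP at [0.242, -0.603, 0.219] pointing down, gripper open.
Joint ranges: [-3.12, 3.12], [-0.3, 2.06], [-1.34, 1.32], [0.26, 2.42], [-1.36, 4.5], [0.01, 1.98], [-2.84, 2.84]. Speed limits (rad/s): [2.79, 2.79, 3.14, 3.14, 3.14, 3.14, 3.14].

INTERFACE

Orientations are given as a unit quaternion [w, x, y, z].
In Python, from station import r gives the robot as it stands. The module is installed in compiled form; this text tells all that it offers.
- The arm moves only by the shell command python3 -m pendant 'ROWS' [FORCE]. ROWS is JSON, a list of rows, each a list of 5 numbers: the finger opening in m, from 0 to 0.093, then the shift along the tool's x, y, z in m, then the turn about the tool's z in degrees. In form: [[hand, x, y, z, spin], ...]. A call has 1 to 20 rows; each row shifts and turns the commanded pose from where the row before left it, along the tool's axes as they then stand; what a row does not reach is not made up. A row lasts 1/8 s, in which the tool goes at most 62.5 mm and 10.7 degrees, less where a joint would pass 70% of its speed; a pose out of reach is approached as far as the arm can. A call is refused whole if a number of a shift passes 0.0625 or a number of a turn 10.7, either way. A call with a gripper value outside its range is refused whole. The fingers move at their own pace and stop on an object; FORCE is the grip in N (left out, the last holds). Time passes only in rows, so rows that do not move let the fingers close. It gives the time, the measured TCP pose, the force, the opening and the grip force at its end, in the units of the state.
- r.sense(): the state, without advancing time (a new reading comes with each control period).
- r.camera(name): name is "scene" or "side" or "wrist"; returns (picture, depth): 384x512x3 uint8, red, green, blue; 384x512 float32, m along the optical axis (not along the pixel's ray), 0 where there is no reading.
- r.camera_info(name): a dict with "vertical_fov" (degrees; the focal length in pixels is half the picture's height over the tangent of half this angle, whatever the lens; pixels are square), "cx", "cy" (the principal point, pixels), "dist_coeffs" ([k1, k2, p1, p2, k3] as OpenCV has them; the pictures are not rectified), "world_from_camera" (4x4, takes a point from camera to world coordinates). Camera axes: x right, y down, z forward; pixel columns grow to the right and rows downward; lengths in m; the calibration is good to about 2 mm. A picture is of the moment at which its call begins: read the wrist's pose just before it. camera_info takes no time and is no camera call; for the wrist camera it gives the pose at the moment of the call.
- r.close_job(): hands the job in; it is judged then, once.
Trained networks look in the newest picture that a camera, given by its name, has taken for a name from the list of things; names that differ only in an ending like _2 or _b are one class to them, and where a whole thing is asked for, a point or a joint stands for the part that bears it (a point fixed in the world has none). Each returns a list of dicts, best first, with "confidence" (0 to 1); they miss things now and then, are a little off and sometimes report something else, mostly with a low value. They report only what shows in the picture. A call takes as long as a camera call. They do not tell look-alikes from the thing itself.
- r.masks_of(camera, thing): "region" (384x512 bool, what is visible of it) and "extent" ([left, top, right, bottom] in pixels, round what is visible of it).
The state is a dict: "clock": time; "qpos": joint angles; "joint_vel": joint speeds; "effort": joint torques, N m; "tool_pos": TCP position; "eef_rot": TCP orientation; "wrist_force": force on the tool from outside, world axes, zero at the start; "ft_torque": the same for the moment, N m; "finger_gap": finger opening in m; "gripper_force": force on a finger pad.
Only numpy, scipy, OpenCV 4.12 (cv2) and the standard library are available. Lean on these libraries where they do the work, as an engineer would, in place of code of your own. Each camera call takes 0.05 s, during which the arm holds its last target. There are 200 camera calls.

## Working session

There is one attempt and no reset: what is moved stays moved. The work goes in short steps, Python scripts to look and compute and a shell command to move; the robot and the scene stay as the last step left them, time stands still between calls to the robot, and variables do not carry over. Pictures are saved under pics/ and viewed, at most 10 in all, crops included, and the job is handed in when it is done.

```bash
mkdir -p pics; cat > h.py <<'E'
import numpy as np, cv2
from station import r
def K(n):
    i=r.camera_info(n); f=192/np.tan(np.radians(i["vertical_fov"])/2)
    return np.array([[f,0,i["cx"]],[0,f,i["cy"]],[0,0,1]]),np.array(i["dist_coeffs"],float),np.array(i["world_from_camera"])
def pts(n,uv,z):
    k,d,T=K(n); p=cv2.undistortPoints(np.array(uv,float).reshape(-1,1,2),k,d)[:,0]
    z=np.array(z).reshape(-1,1); c=np.hstack([p*z,z]); return c@T[:3,:3].T+T[:3,3]
def cloud(n,mask,dep):
    v,u=np.nonzero(mask&(dep>0)); return pts(n,np.stack([u,v],1),dep[v,u])
def proj(n,P):
    k,d,T=K(n); Ti=np.linalg.inv(T); return cv2.projectPoints(np.array(P,float).reshape(-1,1,3),cv2.Rodrigues(Ti[:3,:3])[0],Ti[:3,3],k,d)[0][:,0]
E
python3 - <<'E'
from h import *
ims=[]
for n in ["scene","side"]:
    im,d=r.camera(n); np.save(n+"_d.npy",d); cv2.imwrite(f"pics/{n}0.png",im[:,:,::-1])
    print(n,K(n)[2][:3].round(3).tolist())
    for t in ["fixture","swing_arm","lever","lever_end","stepped_hub","ring_part","block_part","master","stylus"]:
        for m in r.masks_of(n,t)[:3]:
            c=cloud(n,m["region"],d)
            if len(c): print(t,round(m["confidence"],2),m["extent"],len(c),np.median(c,0).round(3),c.min(0).round(3),c.max(0).round(3))
print(r.sense()["clock"],r.sense()["eef_rot"])
E
```

```text
scene [[-0.883, 0.33, -0.333, 0.987], [0.469, 0.63, -0.619, 0.63], [0.006, -0.703, -0.712, 0.793]]
fixture 0.84 [163.2, 114.2, 367.6, 287.6] 16048 [0.602 0.005 0.013] [ 0.405 -0.354 -0.003] [0.793 0.195 0.127]
fixture 0.25 [264.2, 255.4, 277.5, 268.6] 201 [0.699 0.166 0.041] [0.683 0.148 0.016] [0.709 0.175 0.045]
swing_arm 0.56 [219.6, 115.6, 289.1, 154.8] 1069 [ 0.572 -0.109  0.109] [ 0.5   -0.375 -0.001] [ 0.629 -0.049  0.127]
lever 0.61 [316.6, 167.3, 357.4, 201.8] 560 [0.503 0.086 0.108] [0.411 0.037 0.001] [0.524 0.145 0.114]
lever 0.44 [214.5, 114.6, 287.7, 160.0] 1031 [ 0.571 -0.106  0.109] [ 0.434 -0.354 -0.002] [ 0.629 -0.049  0.127]
lever 0.23 [209.4, 188.3, 231.7, 209.2] 435 [ 0.71  -0.037  0.043] [ 0.685 -0.069  0.013] [ 0.731 -0.023  0.057]
lever_end 0.57 [317.2, 164.4, 352.4, 203.3] 594 [0.503 0.084 0.107] [ 0.405 -0.056 -0.   ] [0.524 0.145 0.114]
stepped_hub 0.74 [149.0, 209.0, 172.3, 228.4] 440 [ 0.856 -0.055  0.017] [ 0.828 -0.119 -0.002] [ 0.879 -0.039  0.044]
stepped_hub 0.62 [201.8, 152.7, 220.0, 177.1] 369 [ 0.688 -0.155  0.028] [ 0.651 -0.217  0.01 ] [ 0.71  -
[... 1520 characters left out ...]
] 403 [ 0.848 -0.057  0.017] [ 0.829 -0.105  0.001] [ 0.893 -0.04   0.043]
ring_part 0.96 [258.0, 167.9, 278.6, 198.9] 607 [ 0.703 -0.039  0.044] [ 0.682 -0.111  0.012] [ 0.751 -0.025  0.057]
block_part 0.68 [259.1, 210.5, 285.3, 237.7] 690 [0.644 0.055 0.051] [ 0.626 -0.005  0.011] [0.671 0.069 0.056]
master 0.67 [208.1, 250.0, 226.8, 273.7] 310 [0.692 0.164 0.041] [0.682 0.127 0.012] [0.724 0.173 0.047]
master 0.4 [332.0, 116.7, 368.4, 190.1] 1227 [ 0.557 -0.081  0.118] [ 0.52  -0.346  0.002] [ 0.64  -0.05   0.127]
stylus 0.22 [327.5, 220.3, 357.3, 281.2] 857 [0.499 0.078 0.109] [ 0.485 -0.027  0.012] [0.521 0.143 0.114]
1.0 [-1.75281980e-05  9.81925530e-01  1.89267674e-01  1.16691080e-05]
```

View pics/scene0.png

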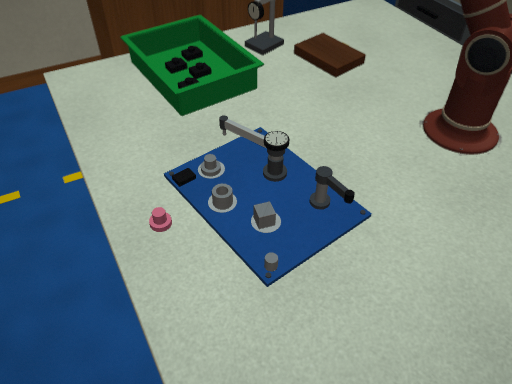

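View pics/side0.png

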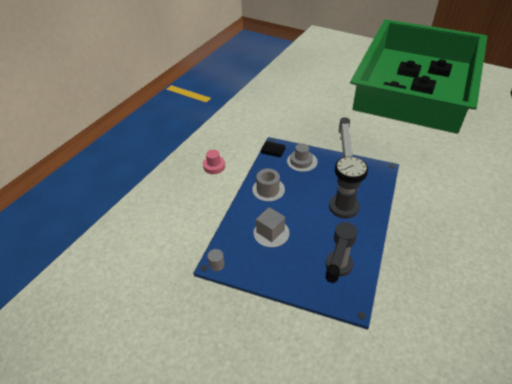

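```bash
python3 - <<'E'
from h import *
from scipy.optimize import least_squares
def top(n,d,t,z0,z1,near,R):
    # points within height window and radius
    c=cloud(n,d>0,d); k=(abs(c[:,2]-(z0+z1)/2)<(z1-z0)/2)&(np.hypot(*(c[:,:2]-near).T)<R); return c[k]
res={}
for n in ["scene","side"]:
    d=np.load(n+"_d.npy"); print(n)
    for t,z0,z1,near,R in [("dial",.120,.135,(.55,-.08),.06),("hub",.047,.060,(.683,-.155),.035),("ring",.047,.060,(.707,-.04),.04),("block",.047,.060,(.645,.055),.04),("master",.037,.050,(.693,.163),.03),("leverall",.100,.118,(.505,.08),.09),("bar",.100,.116,(.56,-.17),.11)]:
        c=top(n,d,t,z0,z1,np.array(near),R)
        if len(c)<8: print(t,len(c)); continue
        h=cv2.minEnclosingCircle(c[:,:2].astype(np.float32)); 
        print(t,len(c),c.mean(0).round(4),"circ",np.round(h[0],4),round(h[1],4),"rect",[np.round(x,3).tolist() for x in cv2.minAreaRect(c[:,:2].astype(np.float32))])
E
```

```text
scene
dial 339 [ 0.5502 -0.077   0.1236] circ [ 0.5479 -0.0784] 0.0315 rect [[0.549, -0.079], [0.061, 0.056], 60.883]
hub 98 [ 0.6858 -0.1623  0.0519] circ [ 0.6856 -0.1631] 0.0154 rect [[0.686, -0.163], [0.028, 0.027], 66.039]
ring 200 [ 0.7072 -0.047   0.0519] circ [ 0.7077 -0.0482] 0.0246 rect [[0.706, -0.048], [0.045, 0.046], 85.457]
block 274 [0.6498 0.0482 0.0522] circ [0.6488 0.0449] 0.0278 rect [[0.648, 0.046], [0.042, 0.041], 79.487]
master 132 [0.6959 0.162  0.0422] circ [0.6947 0.1605] 0.0149 rect [[0.695, 0.16], [0.029, 0.024], 61.414]
leverall 423 [0.503  0.088  0.1083] circ [0.4995 0.0906] 0.054 rect [[0.504, 0.091], [0.036, 0.108], 3.58]
bar 344 [ 0.5938 -0.1637  0.1076] circ [ 0.5888 -0.1474] 0.0924 rect [[0.588, -0.148], [0.032, 0.184], 18.351]
side
dial 591 [ 0.5484 -0.0773  0.1239] circ [ 0.5492 -0.08  ] 0.0306 rect [[0.549, -0.08], [0.058, 0.058], 78.747]
hub 118 [ 0.6841 -0.1634  0.0522] circ [ 0.6859 -0.1655] 0.0162 rect [[0.685, -0.165], [0.029, 0.03], 19.556]
ring 254 [ 0.7055 -0.0477  0.0522] circ [ 0.7078 -0.049 ] 0.0251 rect [[0.706, -0.05], [0.045, 0.049], 28.881]
block 400 [0.6475 0.0477 0.0525] circ [0.6485 0.0455] 0.0271 rect [[0.648, 0.046], [0.041, 0.04], 78.752]
master 193 [0.6946 0.1607 0.0424] circ [0.6949 0.1596] 0.0146 rect [[0.696, 0.16], [0.027, 0.027], 2.4]
leverall 782 [0.5005 0.0864 0.1094] circ [0.4997 0.0895] 0.0544 rect [[0.504, 0.089], [0.035, 0.108], 2.157]
bar 338 [ 0.5933 -0.1727  0.1089] circ [ 0.5699 -0.1511] 0.0966 rect [[0.572, -0.15], [0.058, 0.19], 18.703]
```

```bash
python3 - <<'E'
from h import *
C=np.vstack([cloud(n,np.load(n+"_d.npy")>0,np.load(n+"_d.npy")) for n in ["scene","side"]])
k=(C[:,0]>.1)&(C[:,0]<.95)&(C[:,1]>-.75)&(C[:,1]<-.1)
c=C[k]; i=((c[:,0]-.1)//.05).astype(int); j=((c[:,1]+.75)//.05).astype(int)
g=np.full((17,13),-1.); np.maximum.at(g,(i,j),c[:,2]); print((g*1000).astype(int))
# bar line: refine
b=C[(abs(C[:,2]-.109)<.006)]; p=np.array([.5487,-.079]); v=b[:,:2]-p; rr=np.hypot(*v.T); a=np.arctan2(v[:,1],v[:,0])
m=(rr>.06)&(rr<.165)&(abs(a+1.25)<.2); print(m.sum(),a[m].mean(),np.percentile(a[m],[5,50,95]))
l=np.array([.504,.055]); v=b[:,:2]-l; rr=np.hypot(*v.T); a=np.arctan2(v[:,1],v[:,0]); m=(rr>.03)&(rr<.09);print(m.sum(),np.percentile(a[m],[5,50,95]),rr[rr<.12].max())
print(r.sense()["tool_pos"],K("wrist")[2].round(3).tolist())
E
```

```text
[[    4     4     2    40    38    39    39    38     4     4     4     4
      4]
 [    4    24    22    39    38    38    39    28     5     5     4     5
      5]
 [   96   163    26     5     4     5     4     5     5     5     5     4
      4]
 [   24   176   168     4     4     5     4     6     4     5     4     5
      5]
 [   24   170    22     4     5     5     5     6     6     5     4     5
      6]
 [    3     3    87    91    90    91    91     4     4     5     5     4
      4]
 [   92    91    91    91    91    91    92     5     5     6     4     5
      5]
 [   43    33    30    30 -1000    87    93     5     5    14    18    15
     16]
 [   44    44    43    44 -1000 -1000    91     5     5    15    17    16
    125]
 [   11    45    44    34    46 -1000    91     5     4    12    17   113
    125]
 [   11    33    31    31    41 -1000    91     4     4     4   113   111
     16]
 [   93    93    92    91    91    91    91     4     5     5    16    56
     54]
 [   93    91     4     4     4     5     5     5     4     5    15    53
     27]
 [    5     4     4     5     5     4     5     4     5     4    16    30
     29]
 [    4     4     5     5     4     4     5     5     5     5     4     5
      4]
 [    4     4     4     5     5     4     5     5     4     4     7     4
      4]
 [    5     4     5     4     4     5     5     5     5     4     6     6
      4]]
452 -1.1210061282822317 [-1.19140624 -1.11753062 -1.06338367]
512 [1.55561802 1.67922713 1.80855289] 0.11996280076003377
[ 0.24157711 -0.60341147  0.21864838] [[0.372, -0.886, -0.279, 0.319], [-0.928, -0.355, -0.11, -0.572], [-0.001, 0.3, -0.954, 0.386], [0.0, 0.0, 0.0, 1.0]]
```

```bash
python3 -m pendant '[[0,0.022,-0.013,0,0],[0,0.042,-0.0246,0,0],[0,0.042,-0.0246,0,0],[0,0.042,-0.0246,0,0],[0,0.042,-0.0246,0,0],[0,0.042,-0.0246,0,0],[0,0.042,-0.0246,0,0],[0,0.042,-0.0246,0,0],[0,0.042,-0.0246,0,0],[0,0.042,-0.0246,0,0],[0,0.022,-0.013,0,-4],[0,0.02,-0.011,0,0],[0,0,0,0,0]]' 20
python3 - <<'E'
from h import *
im,d=r.camera("wrist"); cv2.imwrite("pics/w1.png",im[:,:,::-1]); np.save("w1.npy",d)
C=cloud("wrist",d>0,d); p=np.array([.5487,-.079])
b=C[(abs(C[:,2]-.109)<.006)]; v=b[:,:2]-p; rr=np.hypot(*v.T); a=np.arctan2(v[:,1],v[:,0])
for lo in (.05,.08,.11,.14):
  m=(rr>lo)&(rr<lo+.03)&(abs(a+1.12)<.3); print(lo,m.sum(),np.percentile(a[m],[2,50,98]).round(3) if m.any() else 0)
print(r.sense()["tool_pos"],r.sense()["eef_rot"],proj("wrist",[[.556,-.198,.1]]))
E
```

```text
clock: 2.62
tool_pos: [0.5551, -0.1973, 0.2186]
eef_rot: [-0.0, 0.974, 0.225, 0.0]
wrist_force: [-0.2, 0.0, -0.1]
finger_gap: 0.0003
gripper_force: 0.0
0.05 411 [-1.247 -1.133 -1.02 ]
0.08 420 [-1.214 -1.133 -1.059]
0.11 409 [-1.19  -1.131 -1.081]
0.14 504 [-1.193 -1.131 -1.075]
[ 0.55411379 -0.19911987  0.21854668] [ 2.96282127e-04  9.74598612e-01  2.23958032e-01 -5.07675978e-04] [[254.75526008 185.17249469]]
```

View pics/w1.png

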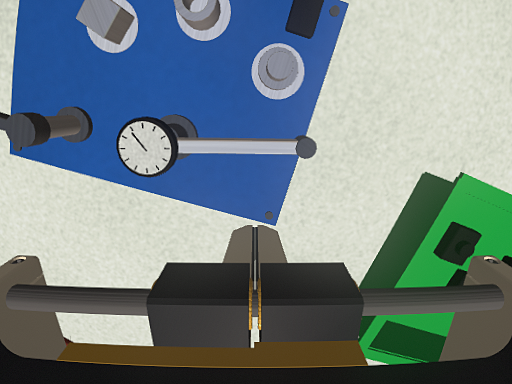

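```bash
python3 -m pendant '[[0,0,0,0.02,0],[0,0,0,0.03,0],[0,0,0,0.03,0],[0,0,0,0.025,0],[0,0,0,0.0175,0],[0,0.01,0,0,0],[0,0.01,0,0,0],[0,0.006,0,0,0],[0,0.004,0,0,0],[0,0,0,0,0]]'
python3 -m pendant '[[0,0.004,0,0,-2],[0,0.0077,0.0007,0,-4],[0,0.0077,0.0007,0,-4],[0,0.0077,0.0007,0,-4],[0,0.0077,0.0007,0,-4],[0,0.0077,0.0007,0,-4],[0,0,0,0,0]]'
python3 - <<'E'
from h import *
im,d=r.camera("wrist"); cv2.imwrite("pics/w2.png",im[:,:,::-1]); np.save("w2.npy",d)
C=cloud("wrist",d>0,d); p=np.array([.5487,-.079])
b=C[(abs(C[:,2]-.109)<.006)]; v=b[:,:2]-p; rr=np.hypot(*v.T); a=np.arctan2(v[:,1],v[:,0])
for lo in (.05,.08,.11,.14):
  m=(rr>lo)&(rr<lo+.03)&(abs(a+.85)<.4); print(lo,m.sum(),np.percentile(a[m],[2,50,98]).round(3) if m.any() else 0)
print(r.sense()["tool_pos"],r.sense()["eef_rot"])
E
```

```text
clock: 3.92
tool_pos: [0.5819, -0.1851, 0.0965]
eef_rot: [0.0, 0.975, 0.224, 0.0]
wrist_force: [-1.0, 0.8, 0.1]
finger_gap: 0.0007
gripper_force: 0.0
clock: 4.8
tool_pos: [0.6186, -0.1644, 0.0962]
eef_rot: [0.0, 0.914, 0.405, 0.0]
wrist_force: [0.2, 0.1, -0.5]
finger_gap: 0.0008
gripper_force: 0.2
0.05 1086 [-0.833 -0.708 -0.605]
0.08 1279 [-0.819 -0.732 -0.656]
0.11 1217 [-0.803 -0.733 -0.679]
0.14 1350 [-0.797 -0.73  -0.676]
[ 0.61829306 -0.16409303  0.09611571] [-5.36099987e-05  9.14367479e-01  4.04885303e-01  4.48082865e-05]
```

View pics/w2.png

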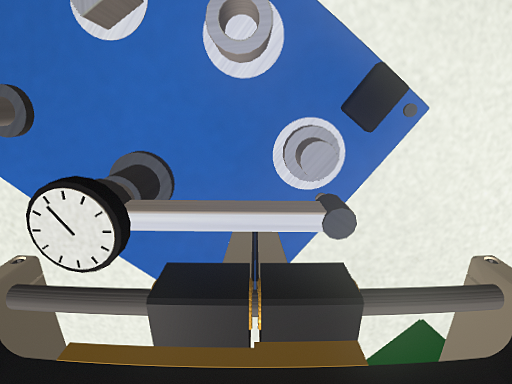

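```bash
cat >> h.py <<'E'
def disc(C,z,near,R,R0):
    k=(abs(C[:,2]-z)<.004)&(np.hypot(*(C[:,:2]-near).T)<R); c=C[k,:2].astype(np.float32)
    if len(c)<20: return len(c)
    (x,y),rad=cv2.minEnclosingCircle(cv2.convexHull(c)); return len(c),round(x,4),round(y,4),round(rad,4),c.mean(0).round(4)
E
python3 - <<'E'
from h import *
for f,n in (("scene_d","scene"),("side_d","side"),("w2","wrist")):
    d=np.load(f+".npy"); C=cloud(n,d>0,d)
    print(n,"dial",disc(C,.125,(.5487,-.079),.04,0),"boss",disc(C,.052,(.6857,-.164),.02,0),"flange",disc(C,.026,(.6857,-.164),.03,0),"ring",disc(C,.052,(.707,-.0485),.03,0))
E
```

```text
scene dial (323, 0.5479, -0.0784, 0.0315, array([ 0.5498, -0.0774], dtype=float32)) boss (92, 0.6856, -0.1632, 0.0154, array([ 0.6855, -0.1627], dtype=float32)) flange (132, 0.6857, -0.1621, 0.0255, array([ 0.6877, -0.1556], dtype=float32)) ring (188, 0.7062, -0.0488, 0.0245, array([ 0.707 , -0.0473], dtype=float32))
side dial (575, 0.5492, -0.08, 0.0306, array([ 0.5485, -0.0777], dtype=float32)) boss (112, 0.6861, -0.1655, 0.0161, array([ 0.6841, -0.1639], dtype=float32)) flange (168, 0.6853, -0.1631, 0.0263, array([ 0.6812, -0.1569], dtype=float32)) ring (243, 0.7078, -0.049, 0.0251, array([ 0.7059, -0.048 ], dtype=float32))
wrist dial (6837, 0.5499, -0.0793, 0.0307, array([ 0.5529, -0.079 ], dtype=float32)) boss (1113, 0.6858, -0.1641, 0.0151, array([ 0.6857, -0.1635], dtype=float32)) flange (1164, 0.6857, -0.1642, 0.0252, array([ 0.6842, -0.1571], dtype=float32)) ring (1912, 0.7072, -0.049, 0.0241, array([ 0.703 , -0.0539], dtype=float32))
```

```bash
python3 -m pendant '[[0,0.002,0,0,-1],[0,0.0039,0.0004,0,-2],[0,0.0039,0.0004,0,-2],[0,0.003,0.0003,0,-1.5],[0,0.002,0.0002,0,-1],[0,0.001,0,0,-0.5],[0,0,0,0,0]]'
cat > m.py <<'E'
from h import *
im,d=r.camera("wrist"); C=cloud("wrist",d>0,d); p=np.array([.5495,-.0793])
b=C[(abs(C[:,2]-.109)<.004)]; v=b[:,:2]-p; rr=np.hypot(*v.T); a=np.arctan2(v[:,1],v[:,0])
m=(rr>.05)&(rr<.15)&(abs(a+.65)<.3)
q=v[m]; L=cv2.fitLine(q.astype(np.float32),cv2.DIST_HUBER,0,.001,.001).ravel(); u=L[:2]*np.sign(L[0]); n=np.array([-u[1],u[0]])
# centre between both edges
t=q@u; s=q@n; e=[(np.percentile(s[(t>lo)&(t<lo+.01)],[1,99])) for lo in np.arange(.05,.15,.01)]
print("bar angle",np.arctan2(u[1],u[0]),"edges",np.round(np.mean(e,0),4), "width mid offset",np.round(np.mean(e),4))
hb=np.array(disc(C,.052,(.6858,-.164),.02,0)[1:3]); di=np.array(disc(C,.125,p,.04,0)[1:3]); print("hub",hb,"dial",di)
k=(abs(C[:,2]-.109)<.006); tip=b[(rr<.2)&(rr>.14)&(abs(a+.65)<.4)]
h=hb-p; mid=np.mean(e); print("hub offset from bar centreline (CCW +) mm",1000*(h@n-mid),"along",1000*(h@u))
print(r.sense()["tool_pos"]); cv2.imwrite("pics/last.png",im[:,:,::-1])
E
python3 m.py
```

```text
clock: 5.72
tool_pos: [0.6293, -0.1523, 0.0962]
eef_rot: [-0.0, 0.884, 0.468, 0.0]
wrist_force: [-0.5, -4.5, -0.1]
finger_gap: 0.0006
gripper_force: 1.2
bar angle -0.5991405 edges [-0.0062  0.0078] width mid offset 0.0008
hub [ 0.686  -0.1644] dial [ 0.5501 -0.0796]
hub offset from bar centreline (CCW +) mm 5.883570710890086 along 160.71520470976836
[ 0.62927667 -0.15225121  0.09621608]
```

```bash
python3 -m pendant '[[0,0.001,0,0,-0.5],[0,0.0015,0.0001,0,-0.8],[0,0.001,0.0001,0,-0.5],[0,0.0005,0,0,-0.3],[0,0,0,0,0]]'; python3 m.py
```

```text
clock: 6.4
tool_pos: [0.6316, -0.1491, 0.0962]
eef_rot: [-0.0, 0.875, 0.484, 0.0]
wrist_force: [-0.1, -3.4, 0.0]
finger_gap: 0.0005
gripper_force: 1.3
bar angle -0.56191456 edges [-0.0062  0.0078] width mid offset 0.0008
hub [ 0.6863 -0.1639] dial [ 0.5503 -0.0798]
hub offset from bar centreline (CCW +) mm 0.47267499172118504 along 160.84066686630248
[ 0.63160816 -0.14901001  0.09615814]
```

```bash
python3 -m pendant '[[0,-0.005,0,0,0],[0,-0.015,0,0,0],[0,-0.025,0,0,0],[0,-0.015,0,-0.03,0],[0,0,0,-0.05,0],[0,0,0,-0.03,0],[0,0,0,0,0]]'; python3 m.py
python3 - <<'E'
from h import *
for n in ["scene","side"]:
    im,d=r.camera(n); C=cloud(n,d>0,d); p=np.array([.5492,-.0793]); b=C[abs(C[:,2]-.109)<.005]; v=b[:,:2]-p; rr=np.hypot(*v.T);a=np.arctan2(v[:,1],v[:,0])
    m=(rr>.05)&(rr<.145)&(abs(a+.56)<.2); L=cv2.fitLine(v[m].astype(np.float32),cv2.DIST_HUBER,0,.001,.001).ravel(); print(n,m.sum(),np.arctan2(L[1],L[0]),np.median(a[m]))
print(r.sense()["eef_rot"])
im=cv2.imread("pics/last.png"); 
E
```

```text
clock: 7.32
tool_pos: [0.6008, -0.2004, 0.209]
eef_rot: [0.002, 0.875, 0.484, 0.002]
wrist_force: [-0.5, -0.4, -0.2]
finger_gap: 0.0005
gripper_force: 0.0
bar angle -0.5526713 edges [-0.0073  0.0052] width mid offset -0.0011
hub [ 0.6839 -0.1641] dial [ 0.5484 -0.0793]
hub offset from bar centreline (CCW +) mm -0.5352070210530618 along 158.90807123184203
[ 0.59952602 -0.20021046  0.20684528]
scene 204 -0.56765133 -0.5277016803547535
side 259 -0.54564273 -0.5399326919810156
[-0.00121664  0.87499182  0.48413494 -0.00108816]
```

View pics/last.png

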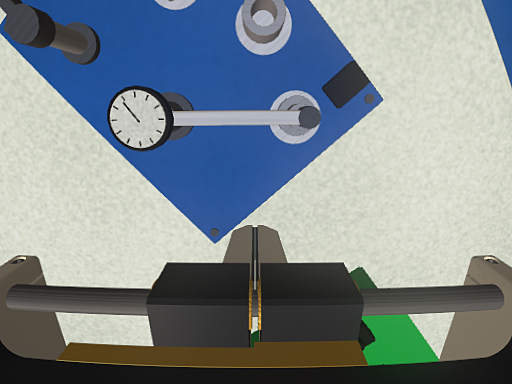

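```bash
python3 -m pendant '[[0,0.012,-0.019,0,0],[0,0.0241,-0.038,0,0],[0,0.0241,-0.038,0,0],[0,0.0241,-0.038,0,0],[0,0.0241,-0.038,0,0],[0,0.0241,-0.038,0,0],[0,0.0241,-0.038,0,0],[0,0.0241,-0.038,0,0],[0,0.012,-0.019,0,0],[0,0,0,0,5.3],[0,0,0,0,10.6],[0,0,0,0,10.6],[0,0,0,0,10.6],[0,0,0,0,10.6],[0,0,0,0,5.3],[0,0,0,0,0],[0,0,0,0,0]]'
python3 - <<'E'
from h import *
im,d=r.camera("wrist"); cv2.imwrite("pics/w3.png",im[:,:,::-1])
C=cloud("wrist",d>0,d)
b=C[(C[:,2]>.095)&(C[:,2]<.12)&(C[:,0]<.53)&(C[:,0]>.475)&(C[:,1]>.02)&(C[:,1]<.17)]
print(len(b),b.min(0),b.max(0))
for y in np.arange(.03,.16,.01):
    s=b[(b[:,1]>y)&(b[:,1]<y+.01)]
    if len(s)>5: print(round(y,3),len(s),np.percentile(s[:,0],[2,98]).round(4),np.median(s[:,2]).round(4))
print(r.sense()["tool_pos"],r.sense()["eef_rot"])
E
```

```text
clock: 9.6
tool_pos: [0.444, 0.1246, 0.2055]
eef_rot: [0.0, 0.999, 0.044, -0.001]
wrist_force: [-0.0, -0.6, -0.1]
finger_gap: 0.0008
gripper_force: 0.0
2314 [0.4855298  0.03722795 0.09505507] [0.52349483 0.14358389 0.11380453]
0.03 35 [0.5    0.5122] 0.1111
0.04 292 [0.4916 0.5206] 0.111
0.05 376 [0.4893 0.5228] 0.111
0.06 344 [0.4919 0.5212] 0.1109
0.07 184 [0.4965 0.5127] 0.1088
0.08 160 [0.4956 0.5095] 0.1087
0.09 167 [0.4938 0.5078] 0.1088
0.1 158 [0.4928 0.5067] 0.1089
0.11 169 [0.4909 0.5052] 0.1089
0.12 165 [0.4892 0.5039] 0.1097
0.13 214 [0.4864 0.5049] 0.1109
0.14 50 [0.4892 0.5026] 0.1107
[0.44411829 0.12459389 0.20564137] [ 1.02244643e-04  9.99053224e-01  4.34996417e-02 -6.53598460e-04]
```

View pics/w3.png

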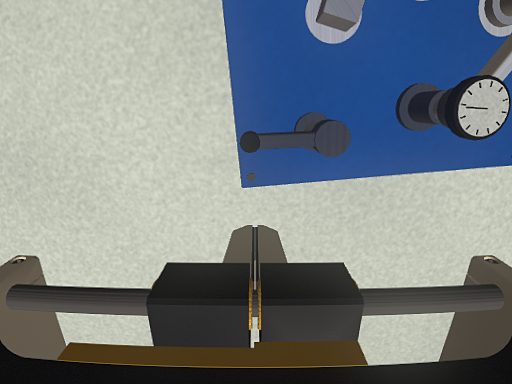

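```bash
python3 -m pendant '[[0,0,0,0.015,0],[0,0,0,0.03,0],[0,0,0,0.03,0],[0,0,0,0.02,0],[0,0,0,0.0135,0],[0,0.01,0,0,-2.5],[0,0.01,0,0,0],[0,0.006,0,0,0],[0,0.003,0,0,0],[0,0.002,0,0,0],[0,0,0,0,0]]'
python3 -m pendant '[[0,0.003,-0.0005,0,2.1],[0,0.0058,-0.0011,0,4.2],[0,0.0058,-0.0011,0,4.2],[0,0.0058,-0.0011,0,4.2],[0,0.0058,-0.0011,0,4.2],[0,0.0058,-0.0011,0,4.2],[0,0.0058,-0.0011,0,4.2],[0,0.0058,-0.0011,0,4.2],[0,0.0058,-0.0011,0,4.2],[0,0.0058,-0.0011,0,4.2],[0,0.003,-0.0005,0,2.1],[0,0,0,0,0]]'
cat > lv.py <<'E'
from h import *
im,d=r.camera("wrist"); C=cloud("wrist",d>0,d); cv2.imwrite("pics/lv.png",im[:,:,::-1])
l=np.array([.506,.0535]); b=C[abs(C[:,2]-.109)<.004]; v=b[:,:2]-l; rr=np.hypot(*v.T); a=np.arctan2(v[:,1],v[:,0])
m=(rr>.025)&(rr<.065)&(a>.3)&(a<1.9); print(m.sum(),"lever ang",np.percentile(a[m],[5,50,95]).round(3),"q",1.974-np.median(a[m]))
s=r.sense(); t=s["tool_pos"][:2]-l; print("tool",s["tool_pos"],"pol",np.hypot(*t),np.arctan2(t[1],t[0]),s["wrist_force"])
q=s["eef_rot"]; print("toolx deg",np.degrees(2*np.arctan2(q[2],q[1])))
E
python3 lv.py
```

```text
clock: 11.02
tool_pos: [0.4752, 0.1283, 0.0978]
eef_rot: [-0.0, 0.998, 0.065, -0.0]
wrist_force: [-0.3, -1.0, -0.2]
finger_gap: 0.0002
gripper_force: 0.0
clock: 12.52
tool_pos: [0.5332, 0.1275, 0.0976]
eef_rot: [-0.0, 0.955, -0.297, -0.0]
wrist_force: [0.0, 1.0, 0.1]
finger_gap: 0.0007
gripper_force: 0.3
1383 lever ang [0.806 0.961 1.134] q 1.0129616157570225
tool [0.53306344 0.12737773 0.09763722] pol 0.07867877151054027 1.2196505384682004 [-1.66911983  0.38956838  0.37884724]
toolx deg -34.54854452195812
```

```bash
python3 -m pendant '[[0,0.003,-0.0006,0,2],[0,0.0056,-0.0012,0,4],[0,0.0056,-0.0012,0,4],[0,0.0042,-0.0009,0,3],[0,0.0028,-0.0005,0,2],[0,0.0014,-0.0002,0,1],[0,0,0,0,0]]'; python3 lv.py
```

```text
clock: 13.45
tool_pos: [0.5528, 0.1164, 0.0976]
eef_rot: [-0.0, 0.904, -0.427, -0.0]
wrist_force: [-2.1, 1.9, 0.5]
finger_gap: 0.0004
gripper_force: 1.1
1395 lever ang [0.523 0.677 0.845] q 1.296574572957911
tool [0.5527849  0.11634223 0.0976517 ] pol 0.07834521153799014 0.9308361708602675 [-1.2734168   1.53110908  0.63352613]
toolx deg -50.55140750282804
```

Nearly at the stop; push on until the force rises.

```bash
python3 -m pendant '[[0,0.001,0,0,0],[0,0.001,0,0,0],[0,0.001,0,0,0],[0,0,0,0,0]]'; python3 lv.py
```

```text
clock: 14.0
tool_pos: [0.5529, 0.1162, 0.0976]
eef_rot: [-0.0, 0.905, -0.426, -0.003]
wrist_force: [-5.3, 4.3, 3.5]
finger_gap: 0.0001
gripper_force: 3.5
1410 lever ang [0.52  0.674 0.852] q 1.3001801864602553
tool [0.5529062  0.11621017 0.09759389] pol 0.07831191947495195 0.9285867047658521 [-5.05923927  5.24052953  3.62777425]
toolx deg -50.46628232001125
```

```bash
python3 -m pendant '[[0,-0.004,0,0,0],[0,-0.012,0,0,0],[0,-0.022,0,0,0],[0,-0.015,0,-0.02,0],[0,0,0,-0.05,0],[0,0,0,-0.05,0],[0,0,0,-0.02,0],[0,0,0,0,0],[0,0,0,0,0]]'; python3 lv.py
python3 - <<'E'
from h import *
for n in ["scene","side"]:
    im,d=r.camera(n); C=cloud(n,d>0,d); cv2.imwrite(f"pics/{n}_end.png",cv2.resize(im[100:292,160:416,::-1],None,fx=3,fy=3))
    p=np.array([.5492,-.0793]); b=C[abs(C[:,2]-.101)<.005]; v=b[:,:2]-p; rr=np.hypot(*v.T);a=np.arctan2(v[:,1],v[:,0])
    m=(rr>.05)&(rr<.145)&(abs(a+.56)<.2); L=cv2.fitLine(v[m].astype(np.float32),cv2.DIST_HUBER,0,.001,.001).ravel(); print(n,m.sum(),np.arctan2(L[1],L[0]),np.median(a[m]),"bar z",np.median(b[m][:,2]))
E
```

```text
clock: 15.18
tool_pos: [0.5208, 0.1545, 0.2372]
eef_rot: [0.0, 0.904, -0.427, -0.0]
wrist_force: [0.3, -0.4, -0.2]
finger_gap: 0.0002
gripper_force: 0.0
476 lever ang [0.571 0.699 0.856] q 1.2749522505231794
tool [0.52060298 0.1544606  0.2367112 ] pol 0.10201122808126048 1.4271521457643443 [ 0.09564544 -0.21558562 -0.27991466]
toolx deg -50.582020986411344
scene 222 -0.56614214 -0.5224423761141965 bar z 0.10190830849228577Traceback (most recent call last):
  File "<stdin>", line 5, in <module>
cv2.error: OpenCV(4.12.0) /io/opencv/modules/imgproc/src/linefit.cpp:50: error: (-215:Assertion failed) count > 0 in function 'fitLine2D_wods'
```

View pics/side_end.png

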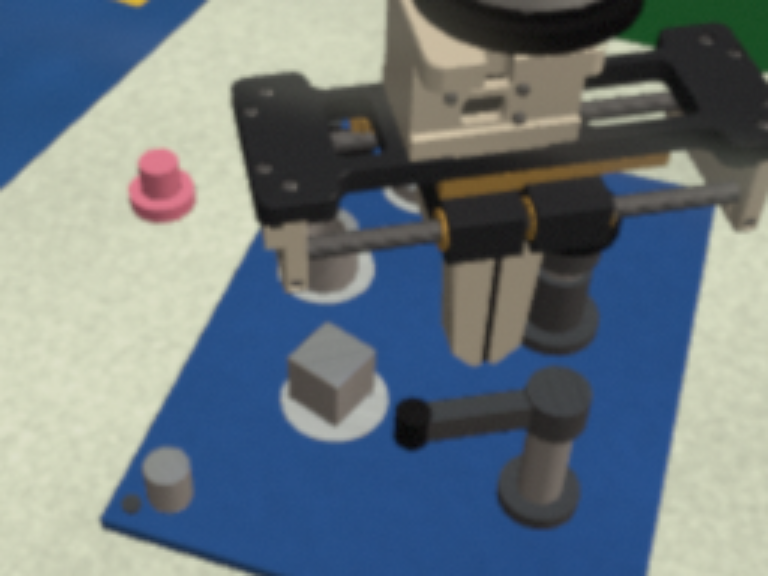

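```bash
python3 -m pendant '[[0,-0.02,0.01,-0.01,0],[0,-0.03,0.015,-0.01,0],[0,-0.024,0.018,-0.01,0],[0,0,0,0,-10],[0,0,0,0,-10],[0,0,0,0,-10],[0,0,0,0,-10],[0,0,0,0,0],[0,0,0,0,0]]'; python3 lv.py
python3 - <<'E'
from h import *
def line(n,C,p,z,lo,hi,a0):
    b=C[abs(C[:,2]-z)<.004]; v=b[:,:2]-p; rr=np.hypot(*v.T);a=np.arctan2(v[:,1],v[:,0]); m=(rr>lo)&(rr<hi)&(abs(a-a0)<.3)
    if m.sum()<20: print(n,m.sum()); return
    L=cv2.fitLine(v[m].astype(np.float32),cv2.DIST_HUBER,0,.001,.001).ravel(); print(n,m.sum(),"line",np.arctan2(*(L[1::-1]*np.sign(L[0]))),"med",np.median(a[m]),np.median(b[m][:,2]))
for n in ["scene","side","wrist"]:
    im,d=r.camera(n); C=cloud(n,d>0,d)
    line(n+" arm",C,np.array([.5495,-.0793]),.101,.05,.145,-.556)
    line(n+" lever",C,np.array([.506,.0535]),.108,.025,.066,.674)
    for t,c in (("ring",(.7072,-.049)),("block",(.648,.0455))): print(t,disc(C,.052,c,.035,0))
    cv2.imwrite(f"pics/{n}_e2.png",im[:,:,::-1])
a=cv2.imread("pics/scene_e2.png")[100:300,140:400]; cv2.imwrite("pics/z.png",cv2.resize(a,None,fx=3,fy=3))
E
```

```text
clock: 16.45
tool_pos: [0.4406, 0.1848, 0.2679]
eef_rot: [-0.0, 0.996, -0.093, -0.0]
wrist_force: [-0.4, -0.9, -0.2]
finger_gap: 0.0004
gripper_force: 0.0
473 lever ang [0.558 0.718 0.899] q 1.2555100759527438
tool [0.44075675 0.18470887 0.26781901] pol 0.1465348069937607 2.0322393094059166 [-0.36330471 -0.70887096  0.36447748]
toolx deg -10.67036336007144
scene arm 209 line -0.5668422 med -0.5277086884168367 0.10195905993632914
scene lever 89 line 0.6752225 med 0.728225674879574 0.10853376773174805
ring (183, 0.7063, -0.0489, 0.0249, array([ 0.7077, -0.0467], dtype=float32))
block (268, 0.6483, 0.0463, 0.0277, array([0.6494, 0.0479], dtype=float32))
side arm 262 line -0.57539207 med -0.5446457083571286 0.10257348177543696
side lever 202 line 0.6599247 med 0.7447092678927308 0.10855898496627575
ring (244, 0.7065, -0.0493, 0.0241, array([ 0.706 , -0.0482], dtype=float32))
block (392, 0.6481, 0.0458, 0.0271, array([0.6477, 0.0475], dtype=float32))
wrist arm 108 line 1.5331074 med -0.5307653956237945 0.1022725521347295
wrist lever 502 line 0.678493 med 0.7186210307596217 0.10871360560440521
ring 0
block (229, 0.6334, 0.0493, 0.0196, array([0.6325, 0.0494], dtype=float32))
```

View pics/z.png

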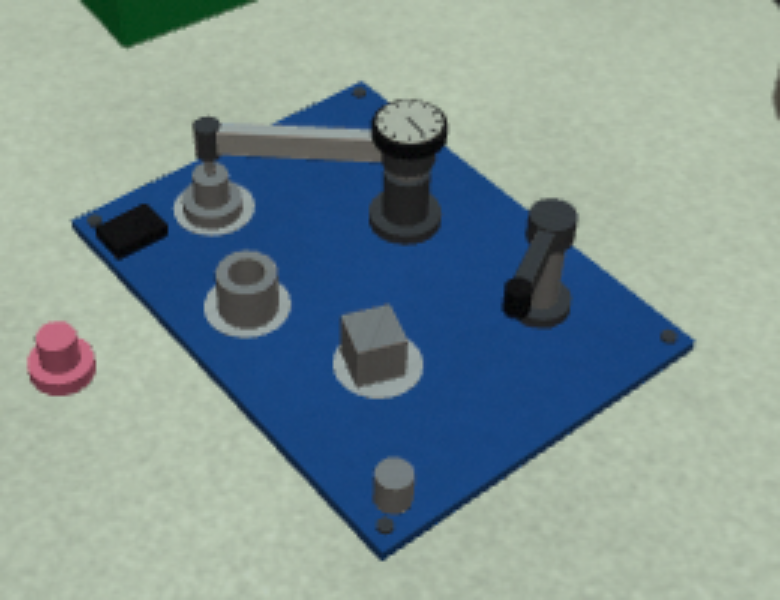

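The picture shows the stylus down on the middle of the hub's boss, at about (210,170). The bar's top has sunk to z = 102 mm and the lever is at its stop. The ring and block have not moved, and the hand is clear.

```bash
python3 -c "
from station import r
print(r.close_job())"
```

```text
the job is handed in; nothing more can be done
None
```

The job is handed in: the swing arm's stylus came down within about 1 mm of the stepped hub's middle, the lowering lever is at its stop, the ring and block measured unmoved, and the hand is clear (about 16.5 s used).

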